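Tip the red bench cart of milling balls into its tray

ROBOT

A 6-joint arm with a two-finger parallel gripper is mounted at the origin on the work surface. World frame = base frame: x ahead of the robot, y to its left, z up, the work surface at z = 0. Lengths are in m, angles in rad, forces in N, time in s.
With the tool pointing down it reaches from about 0.4 to 0.825 m from the base axis. Payload 7 kg.
Tool frame: the origin (TCP) lies midway between the tips of the shut fingers; the grasp point (between the pads) lies 19 mm behind it; z points along the fingers, y is the line along which they close (so a half turn about z gives the same grasp; the last joint's range is limited). The gripper opens to 88 mm and grips with 3 to 60 N. Pads are 19 mm wide; open, the fingers measure 130 mm over their backs; the gripper's body (78 mm by 193 mm) begins 47 mm behind the grasp point.
Start: joints at [1.561, 0.359, 0.012, 0, -1.224, -0.288], TCP at [0.198, 0.645, 0.227] pointing down, gripper open.
Joint ranges: [-3.07, 3.07], [-1.43, 2.12], [-1.02, 1.25], [-3.03, 1.67], [-3.05, -0], [-3.03, 3.03]. Speed limits (rad/s): [2.39, 2.39, 3.01, 3.14, 3.14, 3.14].

INTERFACE

Orientations are given as [roll, pitch, yaw] about the fixed x, y, z axes, in that order (R = Rz(yaw) Ry(pitch) Rx(roll)).
In Python, from station import monitor, viewer, arm gives the robot as it stands.
- The arm moves only by the tool move_arm, never from a script. Its argument "deltas" is a list that holds one entry, the list of rows, each a list of 7 numbers: the turn, a rotation vector about the tool's x, y, z in degrees, then the shift along the tool's x, y, z in m, then the finger opening in m, from 0 to 0.0876. A call has 1 to 12 rows; each row is the pose to reach, as a shift and turn from the pose commanded when the call began, along the tool's axes at that moment; what a row does not reach only later rows make up. A row lasts 1/12 s, in which the tool goes at most 41.7 mm and 7.16 degrees, less where a joint would pass 70% of its speed; a pose out of reach is approached as far as the arm can. A call with a gripper value outside its range is refused whole. The fingers move at their own pace and stop on an object; "force" is the grip in N (left out, the last holds). Time passes only in rows, so rows that repeat a pose let the fingers close. It gives the time, the measured TCP pose, the force and the opening at its end, in the units of the state.
- monitor.get_state(): the state, without advancing time (a new reading comes with each control period).
- viewer.grab_frame(name): name is "scene" or "top"; returns a dict with "frame" (384x512x3 uint8, blue, green, red), "vfov" (degrees; the focal length in pixels is half the picture's height over the tangent of half this angle, whatever the lens; pixels are square), "cx", "cy" (the principal point, pixels), "D" ([k1, k2, p1, p2, k3] as OpenCV has them; the pictures are not rectified), "xyz" and "orientation" of the camera in the world. Camera axes: x right, y down, z forward; pixel columns grow to the right and rows downward; lengths in m; the calibration is good to about 2 mm. A picture is of the moment at which its call begins. There is no depth.
- arm.job_done(): hands the job in, once; it reports no verdict.
The state is a dict: "t": time; "q": joint angles; "qd": joint speeds; "joint_efforts": joint torques, N m; "eef_pos": TCP position; "ee_rot": TCP orientation; "force": force on the tool from outside, world axes, zero at the start; "moment": the same for the moment, N m; "width": finger opening in m.
Only numpy, scipy, OpenCV 4.12 (cv2) and the standard library are available. Lean on these libraries where they do the work, as an engineer would, in place of code of your own. Each camera call takes 0.05 s, during which the arm holds its last target. There are 200 camera calls.

TASK

Lift the yellow handle of the red tip cart so that it tips well forward over its wheels and both white milling balls roll out into the steel tray in front of it. Then lower the cart by its handle, without swinging it or letting it drop, until it rests level again, and let go. Leave the blue cart alone.

Things in the scene. Friction and masses are not known exactly. Their poses are not given: they have to be found in the camera images.
- red_cart: Red tip cart pinned at its axle to a fixed deck. Origin: axle centre; at rest x level towards the tray, y along the axle, z up; tipping turns it about +y, 0 (rest) to 63 deg (stop). Handle: yellow round bar, 16 mm thick, along y, centre x -200, y 0, z +55 mm; 108 mm free between its side arms, 44 mm to the tub's rear wall (top z +72). It turns in a pinch from above. 2 to 5 N lifts it; let go, it falls.
- ball1_center (a point): Centre of a white ceramic milling ball, 40 mm, 90 g, loose in the red cart's tub at the start. The tub's floor is at z +15 mm in the cart's frame; its open nose rises forward at 20 deg, so the balls roll out at 15 to 45 deg of tip into the fixed steel tray, whose inside spans x +55 to +265 and y -90 to +90 mm in the resting cart's frame, floor at z -100, walls 60 mm high.
- ball2_center (a point): Centre of the other white ceramic milling ball, the same, beside it in the red cart's tub at the start.
- blue_cart: Blue tip cart of the same form, size and frame, with its own deck and tray, holding two dark steel balls; a bystander that must stay level. The carts stand side by side and may change places.
Things that resemble listed ones, but are neither listed nor needed, are in the scene too. Leave any brown or green look-alike of the part that bears ball1_center alone.

How it is judged:
On the way:
1. the red cart is tipped forward by more than 17 degrees (angle between red_cart's own z axis and vertical above 0.3 rad), for 0.1 s.
At the end, for the whole second after the job is handed in: The red cart rests level (within 3 degrees) and still, both white balls lie in the tray in front of it, and the blue cart is level (within 3 degrees) (angle between each of red_cart, blue_cart's own z axis and vertical below 0.06 rad and angular speed of red_cart below 0.1 rad/s and x of ball1_center in the frame of red_cart between 0.05 and 0.27 m and y of ball1_center in the frame of red_cart between -0.095 and 0.095 m and z of each of ball1_center, ball2_center in the frame of red_cart below -0.02 m and x of ball2_center in the frame of red_cart between 0.05 and 0.27 m and y of ball2_center in the frame of red_cart between -0.095 and 0.095 m); the robot touches nothing.
It fails at once if the blue cart is lifted by more than 6 degrees (angle between blue_cart's own z axis and vertical above 0.1 rad).
It fails at once if the red cart is swung or dropped: it turns faster than 3 rad/s while tipped by more than 10 degrees (angle between red_cart's own z axis and vertical above 0.17 rad and angular speed of red_cart above 3 rad/s).
It also fails if it takes over 42 s, if anything falls off the work surface, if the arm or the gripper's body presses on something with over 40 N, if the wrist force passes 120 N, or if a joint passes its speed limit or range.

## Working session

There is one attempt and no reset: what is moved stays moved. The work goes in short steps, Python scripts to look and compute and a tool call to move; the robot and the scene stay as the last step left them, time stands still between calls to the robot, and variables do not carry over. Pictures are saved under pics/ and viewed, on a budget of 10 in all, crops included, one or two more only if the job needs it, and the job is handed in when it is done.

Besides the shell and the picture viewer there is one more tool, called after "Request:" by a JSON object that holds its "api" and its "payload". move_arm: Moves the arm, as the interface text tells. Its arguments: {"type":"object","properties":{"deltas":{"type":"array","items":{"type":"array","items":{"type":"array","items":{"type":"number"}}}},"force":{"type":"number"}},"required":["deltas"]}

```bash
ls; mkdir -p pics
python3 - <<'E'
from station import monitor, viewer, arm
import cv2,numpy as np,pickle
d={}
for n in("scene","top"):
    f=viewer.grab_frame(n);d[n]=f;cv2.imwrite(f"pics/{n}0.png",f["frame"])
    print(n,{k:f[k] for k in f if k!="frame"})
pickle.dump(d,open("f0.pkl","wb"))
print(monitor.get_state())
E
```

```text
pics
scene {'vfov': 48.86340471782529, 'cx': 251.7564589437448, 'cy': 195.18689296140911, 'D': array([-0.15479112,  0.        ,  0.        ,  0.        ,  0.        ]), 'xyz': array([1.11144208, 0.09574882, 0.7228911 ]), 'orientation': array([-2.40056451, -0.01418024,  1.81218896])}
top {'vfov': 55.00889352787401, 'cx': 251.7298314254728, 'cy': 193.83504219834646, 'D': array([0.02686319, 0.        , 0.        , 0.        , 0.        ]), 'xyz': array([ 0.50690246, -0.00519536,  0.89487494]), 'orientation': array([-3.05289438, -0.03910824, -1.59303859])}
{'t': 0.1, 'q': array([ 1.56112552e+00,  3.59327514e-01,  1.11396897e-02, -3.15093014e-04,
       -1.22410711e+00, -2.88115663e-01]), 'qd': array([ 0.00123651, -0.00060741,  0.00156356,  0.00069008, -0.00091976,
        0.00089052]), 'joint_efforts': array([-1.90631086e-03, -5.84163952e+01,  2.93749523e+01,  7.01541200e+00,
        1.01791124e-02, -4.98076213e-05]), 'eef_pos': array([0.19793343, 0.64485891, 0.22570258]), 'ee_rot': array([ 3.14007164e+00, -1.41851770e-04, -2.97893653e-01]), 'force': array([-0.02370383, -0.16214299,  0.51740889]), 'moment': array([-0.0288272 ,  0.05487306, -0.05245898]), 'width': 0.0875483107474484}
```

View pics/scene0.png

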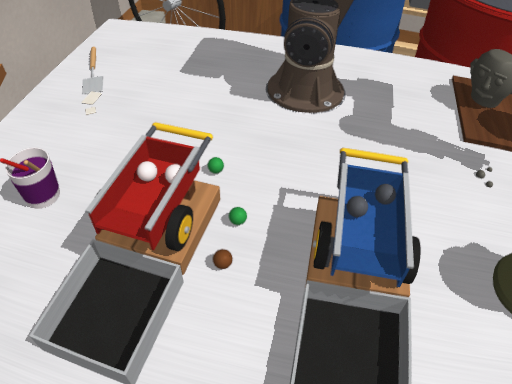

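View pics/top0.png

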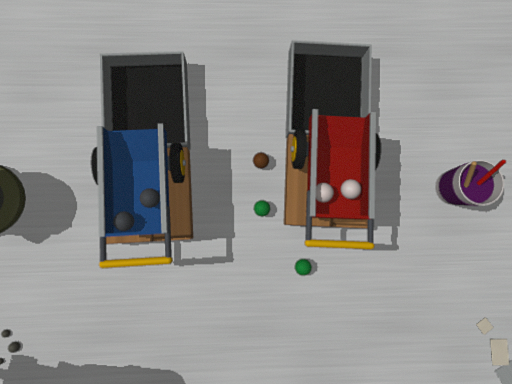

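Scene view: the red cart is on the left, with its yellow handle at (182,130) and white balls at (147,171) and (174,173). The blue cart is on the right, handle at (374,156). In the top view the red handle is at (339,244), its white balls at (324,193) and (350,189), and the blue handle at (135,263).

Possible mix-ups in the top view are the blue cart's handle (135,263), the yellow wheel hubs (295,150), and the green/brown balls at (262,208), (303,267) and (261,160). I choose the bar at (339,244) because it is on the red cart with the white balls.

```bash
cat > h.py <<'E'
import cv2,numpy as np
from scipy.spatial.transform import Rotation as R
def cam(f):
    h=f["frame"].shape[0];fl=h/2/np.tan(np.radians(f["vfov"])/2)
    return np.array([[fl,0,f["cx"]],[0,fl,f["cy"]],[0,0,1.]])
def ray(f,p):
    u=cv2.undistortPoints(np.array([[p]],float),cam(f),f["D"])[0,0]
    d=R.from_euler("xyz",f["orientation"]).apply([u[0],u[1],1]);return np.array(f["xyz"]),d/np.linalg.norm(d)
def tri(r):
    A=sum(np.eye(3)-np.outer(d,d) for o,d in r);b=sum((np.eye(3)-np.outer(d,d))@o for o,d in r)
    x=np.linalg.solve(A,b);return x,[round(float(np.linalg.norm(np.cross(x-o,d)))*1e3,1) for o,d in r]
def onz(f,p,z):
    o,d=ray(f,p);return o+d*(z-o[2])/d[2]
def blobs(f,lo,hi,amin=30):
    m=cv2.inRange(cv2.cvtColor(f["frame"],cv2.COLOR_BGR2HSV),lo,hi)
    c,_=cv2.findContours(m,cv2.RETR_EXTERNAL,cv2.CHAIN_APPROX_NONE)
    return [k for k in c if cv2.contourArea(k)>amin]
def ends(k):
    (cx,cy),(w,h),a=cv2.minAreaRect(k);b=cv2.boxPoints(((cx,cy),(w,h),a))
    e=[(b[0]+b[1])/2,(b[1]+b[2])/2,(b[2]+b[3])/2,(b[3]+b[0])/2]
    p=[e[0],e[2]] if np.linalg.norm(e[0]-e[2])>np.linalg.norm(e[1]-e[3]) else [e[1],e[3]]
    return sorted(p,key=lambda q:q[0]),(w,h)
E
python3 - <<'E'
from h import *;import pickle
d=pickle.load(open("f0.pkl","rb"));E={}
for n in d:
    for k in blobs(d[n],(18,140,90),(35,255,255)):
        e,wh=ends(k);print(n,np.round(e,1).tolist(),np.round(wh,1))
        if max(wh)>50: E.setdefault(n,[]).append(e)
    for k in blobs(d[n],(0,0,140),(180,60,255)):
        a=cv2.contourArea(k);(c,r)=cv2.minEnclosingCircle(k)
        if a<700:print("white",n,np.round(c,1),round(r,1),a)
S=sorted(E["scene"],key=lambda e:e[0][0]);T=sorted(E["top"],key=lambda e:-e[0][0])
for s,t,nm in zip(S,T,("red","blue")):
    P=[]
    for i in(0,1):  # scene left=-y, top right=-y
        x,r=tri([ray(d["scene"],s[i]),ray(d["top"],t[1-i])]);P.append(x);print(nm,x.round(4),r)
    P=np.array(P);v=P[1]-P[0];print(" mid",P.mean(0).round(4),"len",np.linalg.norm(v),"yaw axle",np.degrees(np.arctan2(v[1],v[0])))
f=d["top"]["frame"][90:270,270:400];cv2.imwrite("pics/crop.png",cv2.resize(f,None,fx=3,fy=3))
E
```

```text
scene [[180.8000030517578, 243.1999969482422], [187.89999389648438, 214.6999969482422]] [11.4 29.3]
scene [[339.8999938964844, 150.60000610351562], [406.8999938964844, 161.5]] [67.9  7.1]
scene [[152.5, 125.30000305175781], [212.0, 137.1999969482422]] [60.6  7.1]
white scene [299.5 333.5] 50.2 199.5
white scene [174.   1.] 6.1 38.5
white scene [122.5   6.4] 7.8 99.0
top [[99.0, 263.8999938964844], [171.10000610351562, 259.6000061035156]] [ 7.2 72.2]
top [[304.8999938964844, 242.39999389648438], [373.1000061035156, 245.3000030517578]] [68.2  7. ]
top [[292.79998779296875, 160.10000610351562], [294.5, 137.0]] [ 4.8 23.2]
red [ 0.4639 -0.2758  0.1587] [0.2, 0.2]
red [ 0.4727 -0.1385  0.1605] [0.5, 0.5]
 mid [ 0.4683 -0.2072  0.1596] len 0.13752707744250048 yaw axle 86.31732973066848
blue [0.4459 0.1244 0.1604] [0.4, 0.4]
blue [0.4418 0.2613 0.1606] [0.7, 0.7]
 mid [0.4439 0.1928 0.1605] len 0.13695065153618913 yaw axle 91.71665972598564
```

View pics/crop.png

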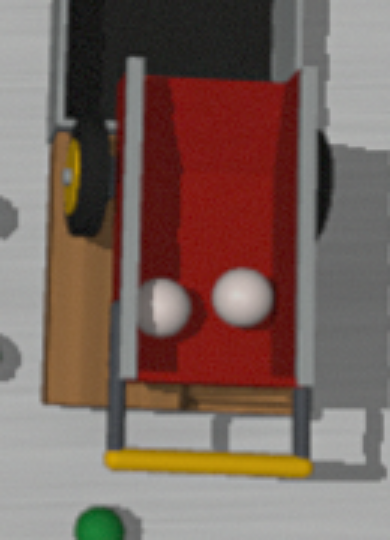

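The crop confirms the choice: the yellow bar spans crop (110..310, 462) on the red tub, with white balls at (165,307) and (242,297). Its mid-point is about (0.468, -0.207, 0.160) and the cart's yaw is about -3.7°. I'm now moving over, raising the tool and turning it so the fingers close along the cart's x (tool yaw -93.7°).

Request:
{"api": "move_arm", "payload": {"deltas": [[[0,0,6.4,0.03,0.025,-0.008,0.03],[0,0,12.8,0.06,0.05,-0.016,0.03],[0,0,19.2,0.09,0.075,-0.024,0.03],[0,0,25.6,0.12,0.1,-0.032,0.03],[0,0,32,0.15,0.125,-0.04,0.03],[0,0,38.4,0.18,0.15,-0.048,0.03],[0,0,44.8,0.21,0.175,-0.056,0.03],[0,0,51.2,0.24,0.2,-0.064,0.03],[0,0,57.6,0.27,0.225,-0.072,0.03],[0,0,64,0.3,0.25,-0.08,0.03],[0,0,70.4,0.33,0.275,-0.088,0.03],[0,0,76.6,0.36,0.3,-0.096,0.03]]], "force": 20}}

```text
t: 1.1
eef_pos: [0.4546, 0.2509, 0.3229]
ee_rot: [3.141, 0.0, -1.64]
force: [1.5, 0.6, 0.1]
width: 0.0299
```

Request:
{"api": "move_arm", "payload": {"deltas": [[[0,0,0,0.038,-0.004,0.0,0.03],[0,0,0,0.076,-0.007,0.0,0.03],[0,0,0,0.114,-0.011,0.0,0.03],[0,0,0,0.152,-0.014,0.005,0.03],[0,0,0,0.19,-0.018,0.01,0.03],[0,0,0,0.228,-0.022,0.02,0.03],[0,0,0,0.266,-0.025,0.03,0.03],[0,0,0,0.304,-0.029,0.04,0.03],[0,0,0,0.342,-0.033,0.05,0.03],[0,0,0,0.38,-0.036,0.06,0.03],[0,0,0,0.418,-0.04,0.07,0.03],[0,0,0,0.456,-0.0435,0.08,0.03]]]}}

```text
t: 2.1
eef_pos: [0.4679, -0.2069, 0.242]
ee_rot: [-3.141, 0.0, -1.635]
force: [1.8, 0.7, -0.7]
width: 0.0298
```

```bash
cat > look.py <<'E'
import sys,cv2,numpy as np,pickle
from station import monitor,viewer
d={n:viewer.grab_frame(n) for n in("scene","top")}
pickle.dump(d,open("f.pkl","wb"))
cv2.imwrite(f"pics/{sys.argv[1]}.png",np.vstack([cv2.resize(np.hstack([d["scene"]["frame"],d["top"]["frame"]]),(800,300))]))
s=monitor.get_state();print({k:np.round(s[k],4).tolist() for k in("t","q","eef_pos","ee_rot","force","moment","width")})
E
python3 look.py a
```

```text
{'t': 2.2, 'q': [-0.0366, 0.081, -0.3185, -0.0001, -1.1757, -0.0326], 'eef_pos': [0.4668, -0.209, 0.2401], 'ee_rot': [3.1372, -0.0001, -1.64], 'force': [-0.6678, 0.0548, -0.2567], 'moment': [0.2224, -0.0188, 0.0085], 'width': 0.0299}
```

View pics/a.png

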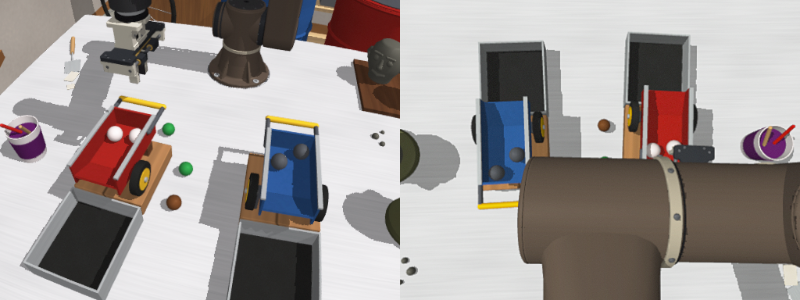

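The image shows the gripper over the red handle (scene-half fingers near (135,70), handle at (142,102)). The blue cart is untouched. Descending around the bar.

Request:
{"api": "move_arm", "payload": {"deltas": [[[0,0,0,0,0,0.015,0.03],[0,0,0,0,0,0.03,0.03],[0,0,0,0,0,0.04,0.03],[0,0,0,0,0,0.05,0.03],[0,0,0,0,0,0.06,0.03],[0,0,0,0,0,0.068,0.03],[0,0,0,0,0,0.076,0.03],[0,0,0,0,0,0.084,0.03],[0,0,0,0,0,0.091,0.03],[0,0,0,0,0,0.097,0.03],[0,0,0,0,0,0.097,0.03]]]}}

```text
t: 3.12
eef_pos: [0.4678, -0.2049, 0.1443]
ee_rot: [3.14, 0.0, -1.635]
force: [0.3, 0.1, 0.3]
width: 0.0302
```

```bash
cat > crop.py <<'E'
import sys,cv2,numpy as np,pickle
from station import monitor,viewer
x0,x1,y0,y1=map(int,sys.argv[2:6])
f=viewer.grab_frame("scene");pickle.dump(f,open("fs.pkl","wb"))
cv2.imwrite(f"pics/{sys.argv[1]}.png",cv2.resize(f["frame"][y0:y1,x0:x1],None,fx=3,fy=3))
s=monitor.get_state();print({k:np.round(s[k],4).tolist() for k in("t","eef_pos","ee_rot","force","moment","width")})
E
python3 crop.py b 60 260 30 220
```

```text
{'t': 3.1667, 'eef_pos': [0.4681, -0.205, 0.145], 'ee_rot': [3.1404, -0.0, -1.6347], 'force': [1.0796, -0.4907, -0.5531], 'moment': [0.1206, -0.0349, 0.0128], 'width': 0.0299}
```

View pics/b.png

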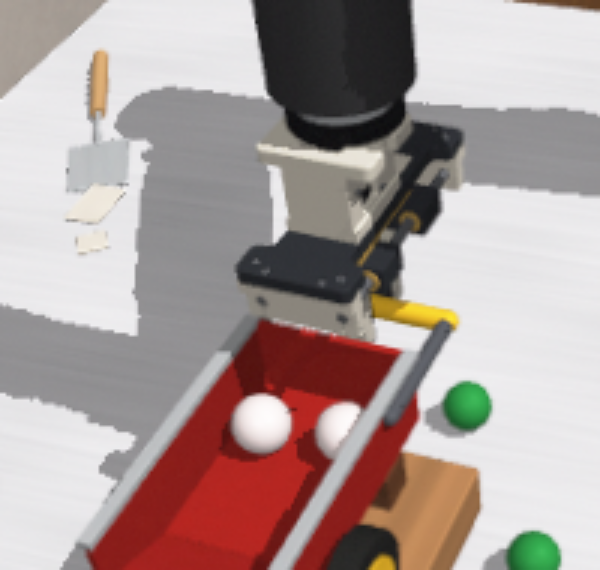

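The crop shows the bar (crop 370–455, 310) between the fingers, with the gripper body clear above the tub's rear wall. Closing.

Request:
{"api": "move_arm", "payload": {"deltas": [[[0,0,0,0,0,0,0.005],[0,0,0,0,0,0,0.005],[0,0,0,0,0,0,0.005],[0,0,0,0,0,0,0.005],[0,0,0,0,0,0,0.005],[0,0,0,0,0,0,0.005],[0,0,0,0,0,0,0.005],[0,0,0,0,0,0,0.005]]], "force": 20}}

```text
t: 3.83
eef_pos: [0.4683, -0.2051, 0.146]
ee_rot: [3.142, -0.0, -1.635]
force: [-2.9, 1.7, 5.9]
width: 0.0155
```

Request:
{"api": "move_arm", "payload": {"deltas": [[[0,0,0,0,-0.0026,-0.0087,0.005],[0,0,0,0,-0.0056,-0.0172,0.005],[0,0,0,0,-0.0089,-0.0256,0.005],[0,0,0,0,-0.0126,-0.0339,0.005],[0,0,0,0,-0.0166,-0.042,0.005],[0,0,0,0,-0.021,-0.0499,0.005],[0,0,0,0,-0.0258,-0.0576,0.005],[0,0,0,0,-0.0309,-0.0651,0.005],[0,0,0,0,-0.0363,-0.0724,0.005],[0,0,0,0,-0.042,-0.0794,0.005]]]}}

```text
t: 4.67
eef_pos: [0.5083, -0.2076, 0.2262]
ee_rot: [3.137, 0.0, -1.635]
force: [-11.6, 2.9, 7.7]
width: 0.0156
```

```bash
python3 crop.py c 20 260 30 384
```

```text
{'t': 4.7167, 'eef_pos': [0.5095, -0.2077, 0.2276], 'ee_rot': [3.1387, -0.0003, -1.6346], 'force': [-13.7868, 5.3255, 11.9997], 'moment': [2.0798, 5.4314, -0.0423], 'width': 0.0154}
```

```bash
python3 -c "
import cv2;i=cv2.imread('pics/c.png');cv2.imwrite('pics/c2.png',cv2.resize(i,(400,590)))"
```

```text
(no output)
```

View pics/c2.png

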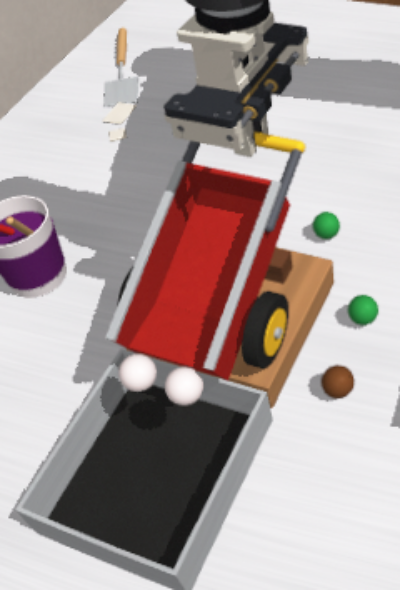

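The picture shows both white balls already leaving the nose into the tray (crop (137,372) and (183,386)). I'll tip slightly further, easing the side force, and hold.

Request:
{"api": "move_arm", "payload": {"deltas": [[[0,0,0,0,-0.002,-0.005,0.005],[0,0,0,0,-0.006,-0.011,0.005],[0,0,0,0,-0.01,-0.016,0.005],[0,0,0,0,-0.01,-0.016,0.005],[0,0,0,0,-0.01,-0.016,0.005],[0,0,0,0,-0.01,-0.016,0.005],[0,0,0,0,-0.01,-0.016,0.005],[0,0,0,0,-0.01,-0.016,0.005],[0,0,0,0,-0.01,-0.016,0.005],[0,0,0,0,-0.01,-0.016,0.005],[0,0,0,0,-0.01,-0.016,0.005],[0,0,0,0,-0.01,-0.016,0.005]]]}}

```text
t: 5.72
eef_pos: [0.5206, -0.2083, 0.2409]
ee_rot: [-3.141, 0.0, -1.635]
force: [2.3, 0.2, -4.7]
width: 0.0154
```

```bash
python3 crop.py d 20 260 30 384; python3 -c "
import cv2;i=cv2.imread('pics/d.png');cv2.imwrite('pics/d2.png',cv2.resize(i,(400,590)))"
```

```text
{'t': 5.7667, 'eef_pos': [0.5206, -0.2083, 0.2408], 'ee_rot': [-3.1413, 0.0001, -1.6347], 'force': [4.7161, -1.1085, -5.1562], 'moment': [-0.3289, -1.321, 0.0127], 'width': 0.0153}
```

View pics/d2.png

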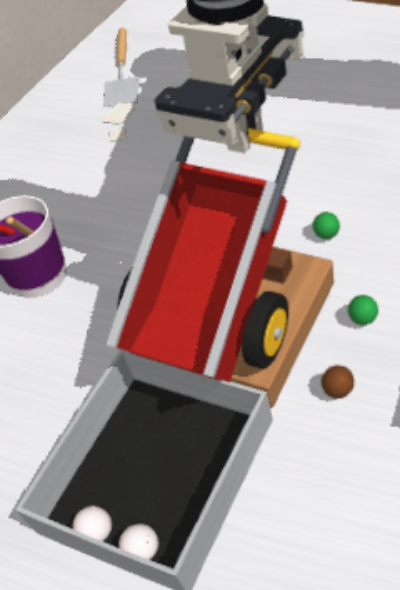

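Both white balls lie in the tray (crop (92,524) and (138,542)). Lowering back along the arc.

Request:
{"api": "move_arm", "payload": {"deltas": [[[0,0,0,0,0.003,0.004,0.005],[0,0,0,0,0.0065,0.0084,0.005],[0,0,0,0,0.012,0.0154,0.005],[0,0,0,0,0.017,0.0226,0.005],[0,0,0,0,0.022,0.0299,0.005],[0,0,0,0,0.0268,0.0376,0.005],[0,0,0,0,0.0313,0.0454,0.005],[0,0,0,0,0.0355,0.0534,0.005],[0,0,0,0,0.0394,0.0615,0.005],[0,0,0,0,0.0431,0.0698,0.005],[0,0,0,0,0.0464,0.0782,0.005],[0,0,0,0,0.0464,0.0782,0.005]]]}}

```text
t: 6.77
eef_pos: [0.4726, -0.2053, 0.1608]
ee_rot: [3.139, 0.0, -1.635]
force: [-4.0, 1.1, 1.3]
width: 0.0152
```

Request:
{"api": "move_arm", "payload": {"deltas": [[[0,0,0,0,0.0008,0.0022,0.005],[0,0,0,0,0.0016,0.0044,0.005],[0,0,0,0,0.0024,0.0066,0.005],[0,0,0,0,0.003,0.0085,0.005],[0,0,0,0,0.0037,0.0107,0.005],[0,0,0,0,0.0043,0.0129,0.005],[0,0,0,0,0.005,0.0151,0.005],[0,0,0,0,0.0056,0.0168,0.005],[0,0,0,0,0.0056,0.0168,0.005],[0,0,0,0,0.0056,0.0168,0.005]]]}}

```text
t: 7.6
eef_pos: [0.4683, -0.205, 0.1463]
ee_rot: [3.141, -0.0, -1.635]
force: [-5.8, 1.6, 3.0]
width: 0.0152
```

TCP is back at the grasp height (0.146), so the cart rests. Releasing with a modest opening.

Request:
{"api": "move_arm", "payload": {"deltas": [[[0,0,0,0,0,0,0.03],[0,0,0,0,0,0,0.03],[0,0,0,0,0,0,0.03],[0,0,0,0,0,0,0.03],[0,0,0,0,0,0,0.03],[0,0,0,0,0,0,0.03]]]}}

```text
t: 8.1
eef_pos: [0.4688, -0.205, 0.146]
ee_rot: [-3.141, -0.0, -1.635]
force: [0.2, -0.1, -0.9]
width: 0.03
```

Request:
{"api": "move_arm", "payload": {"deltas": [[[0,0,0,0,0,-0.005,0.03],[0,0,0,0,0,-0.01,0.03],[0,0,0,0,0,-0.017,0.03],[0,0,0,0,0,-0.025,0.03],[0,0,0,0,0,-0.035,0.03],[0,0,0,0,0,-0.045,0.03],[0,0,0,0,0,-0.06,0.03],[0,0,0,0,0,-0.075,0.03],[0,0,0,0,0,-0.09,0.03],[0,0,0,0,0,-0.105,0.03],[0,0,0,0,0,-0.12,0.03],[0,0,0,0,0,-0.12,0.03]]]}}

```text
t: 9.1
eef_pos: [0.47, -0.2055, 0.2702]
ee_rot: [-3.136, -0.001, -1.634]
force: [0.7, -0.4, 0.6]
width: 0.0299
```

```bash
python3 look.py e
python3 - <<'E'
from h import *;import pickle
d=pickle.load(open("f.pkl","rb"));f0=pickle.load(open("f0.pkl","rb"))
for k in blobs(d["scene"],(18,140,90),(35,255,255)):print(np.round(ends(k)[0],1).tolist())
m=np.array([0.468,-0.207,0.105]);a=np.radians(-3.7);c,s=np.cos(a),np.sin(a);ax=m+[.2*c,.2*s,0]
for n in d:
  for k in blobs(d[n],(0,0,140),(180,90,255),60):
    q,r=cv2.minEnclosingCircle(k)
    if 5<r<16:
        p=onz(d[n],q,0.025)-ax;print(n,np.round(q,1),round(r,1),"cart xy",round(c*p[0]+s*p[1],3),round(-s*p[0]+c*p[1],3))
E
```

```text
{'t': 9.2, 'q': [-0.028, 0.0604, -0.2785, -0.0001, -1.2298, -0.0359], 'eef_pos': [0.4688, -0.205, 0.2671], 'ee_rot': [-3.1395, 0.0002, -1.6348], 'force': [-0.2765, -0.1025, -0.7224], 'moment': [0.0898, -0.0192, -0.0176], 'width': 0.0297}
[[180.8000030517578, 243.1999969482422], [187.89999389648438, 214.6999969482422]]
[[339.8999938964844, 150.6999969482422], [406.8999938964844, 161.39999389648438]]
[[152.5, 125.30000305175781], [212.0, 137.1999969482422]]
scene [168.5  36.5] 12.7 cart xy -0.825 -0.35
scene [122.5   6.4] 7.8 cart xy -1.023 -0.657
top [117.7 251.5] 13.9 cart xy -0.242 0.475
top [338.   58.5] 8.5 cart xy 0.248 -0.025
top [315.   57.5] 8.5 cart xy 0.248 0.032
```

View pics/e.png

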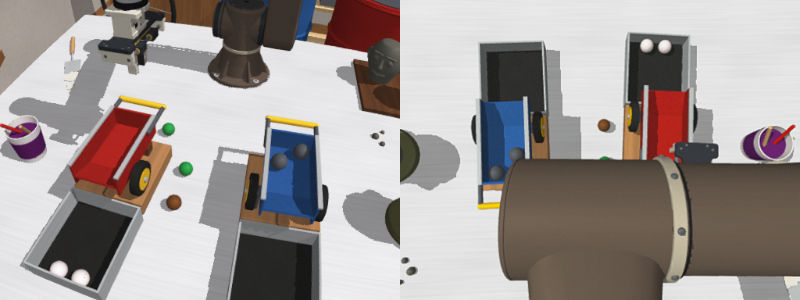

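The picture shows the empty red tub level, both white balls against the tray's far wall (top-half (647,46) and (668,46)), and the blue cart with its balls unchanged. Handing in.

```bash
python3 -c "
from station import arm;print(arm.job_done())"
```

```text
the job is handed in; nothing more can be done
None
```

I gripped the red cart's yellow handle from above and tipped it to about 30°. Both white balls rolled into its tray. I then lowered the cart along the same arc, let go and lifted the arm clear, and handed the job in at about t = 9.2 s.

Last checks before handing in:
- **Carts:** both handles are at the same pixels in the scene view as at the start, to within 0.1 px, so both carts are level.
- **Balls:** in the red cart's frame they are at about x 0.248 m, y +0.032 and -0.025 m. They lie against the tray's far wall, inside the 0.27 m limit.
- **Gripper:** it is open and about 12 cm above the handle, with the force reading near zero.

One departure from plan: at about 25° of tip the tool force reached 12–14 N per axis, because my arc was slightly off. I eased the path and it fell. No check failed or disagreed with another.

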